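Extend the hood brush to its second stop

TASK

The extending brush for the hood filters lies closed in its rest next to a turner. Press the button on its handle's collar and draw the handle out, past the first stop, to the second, where the button must spring out again and lock; then lift the brush out of the rest and finish while holding it still and level in the air, at least 8 cm above where it lay, locked at the second stop and touching nothing else. Leave everything else on the counter where it is.

Things in the scene. Friction and masses are not known exactly. Their poses are not given: they have to be found in the camera images.
- brush_collar (a point): Extending brush, 318 mm long closed, level in the fork rest, axis 75 mm above the counter. This point: on its axis, centre of the button collar, a grey block 36 long, 36 wide, 34 high at the handle's front. x runs along the brush from head to tail, the way the handle is drawn out; z up. A grip across the collar (along y, at the button's height) presses the button home and holds the collar at once.
- button_face (a point): Centre of the outer face of the release button, a black oblong 16 mm along x, 14 mm high, in the middle of the collar's -y side (axes as the collar). Out, it stands 5 mm proud; it goes in along +y until flush with the collar's side. Its spring needs 2.5 N to start, 6 N fully in.
- brush_grip (a point): Centre of the plain part of the handle, on its axis, 122 mm behind the collar's centre (along +x; same axes): gripped here, the button stays free. The handle behind the collar is 28 mm wide, 30 mm high and ends 60 mm behind this point.
- brush_head (a point): Centre of the brush's cross head, at the front end of its axis (same axes): block 34 mm along x, 72 wide, 20 high, bristles down to 36 mm below this point. Behind it a ferrule of 30 mm diameter, which bears on the rest's front fork when the handle is pulled, and the 16 mm round shaft that slides in the handle. The handle does not come off.
- brush_handle (a joint): How far the handle is drawn out, in m: 0 closed. Lock notches at 0, 0.05 (first stop), 0.10 (second stop), 0.15 (third, last), each with 1.5 mm play either way. Drag about 2 N. Button out in a notch: locked. Between notches the released button rides about 3 mm in and snaps out when the next notch comes by, which stops the handle.
- brush_button (a joint): How far the button is pressed in, in m: 0 out, 0.005 fully in; the lock is free beyond 0.003.
- brush: The whole brush, about 190 g, its balance point near this origin when extended; origin on the axis, 161 mm behind the head's centre; axes as the collar.
- rest: Steel rest fixed to the counter, base 270 x 190 x 4 mm, origin under its centre, x along its lanes from head to handle end. Lanes at y = +50 and -50 mm: brush in one, turner in the other. Forked uprights 6 mm thick at x = -120 mm (prongs to 83 mm high) and x = +120 mm (to 78 mm); slots open upwards, tools lift straight out. Closed, the collar lies at x = -42, the grip point at x = +80 mm.
- turner: A steel turner, black handle 26 mm thick and 160 mm long, flat blade 75 mm wide beyond the front fork; lies in the rest's other lane. Bystander. Origin at the middle of the rest's length, 75 mm up.
- spice_jar: Small jar, 52 mm diameter, 62 mm high, 160 to 180 mm to the rest's +y side. Bystander. Origin at the centre of its underside.
- tumbler: Glass, 68 mm diameter, 85 mm high, 170 to 190 mm to the rest's -y side. Bystander. Origin at its underside.
- sauce_bottle: Bottle, 60 mm diameter, 190 mm high, to the right. Bystander. Origin at its underside.
- bowl: White bowl, 130 mm diameter, 50 mm high, to the left. Bystander. Origin at its underside.
- oil_bottle: Bottle, 68 mm diameter, 220 mm high, to the left. Bystander. Origin at its underside.
- can: Food can, 74 mm diameter, 105 mm high, to the right. Bystander. Origin at its underside.

How it is judged:
By the outcome, as a careful person would: the job done as asked, in the order asked, and still so for the second after the job is handed in, while the arm keeps its last pose, push and grip.
It also fails if it takes over 45 s, if anything falls off the work surface, if the arm or the gripper's body presses on something with over 40 N, if the wrist force passes 120 N, or if a joint passes its speed limit or range.

ROBOT

A 7-joint arm with a two-finger parallel gripper is mounted at the origin on the work surface. World frame = base frame: x ahead of the robot, y to its left, z up, the work surface at z = 0. Lengths are in m, angles in rad, forces in N, time in s.
With the tool pointing down it reaches from about 0.4 to 0.85 m from the base axis. Payload 10.4 kg.
Tool frame: the origin (TCP) lies on the centre line of the jaws, within the pads' length; the fingertips stand 8 mm ahead of it and the grasp point (between the pads) lies 11 mm behind it (r.finger_overhang is the distance from the TCP to the fingertips, in m); z points along the fingers, y is the line along which they close (so a half turn about z gives the same grasp; the last joint's range is limited). The gripper opens to 87 mm and grips with 3 to 60 N. Pads are 19 mm wide; open, the fingers measure 117 mm over their backs; the gripper's body (75 mm by 190 mm) begins 51 mm behind the grasp point.
Start: joints at [1.24, 0.332, -0.065, 1.46, 0.022, 1.35, -0.088], TCP at [0.189, -0.596, 0.231] pointing down, gripper open.
Joint ranges: [-2.6, 2.6], [-0.5, 2.12], [-1.47, 1.34], [0.16, 2.42], [-1.27, 4.41], [0.06, 2.06], [-2.6, 2.6]. Speed limits (rad/s): [2.22, 2.22, 2.79, 2.79, 3.14, 3.14, 3.14].

INTERFACE

Orientations are given as a unit quaternion [x, y, z, w].
In Python, from bench import r, vision gives the robot as it stands.
- The arm moves only by the tool drive_tool, never from a script. Its argument "series" is a list of rows, each a list of 2 entries, a list of its own where there are three numbers: the shift along the world's x, y, z in cm, then the turn about the world's z in degrees. A call has exactly 10 rows; each row shifts and turns the commanded pose from where the row before left it; what a row does not reach is not made up. A row lasts 1/8 s, in which the tool goes at most 62.5 mm and 10.7 degrees, less where a joint would pass 70% of its speed; a pose out of reach is approached as far as the arm can. A call with a gripper value outside its range is refused whole. "hand" is the closure, from 0 (fully open) to 1 (shut), set as the call begins (left out, the last holds). The fingers move at their own pace and stop on an object; "newtons" is the grip in N (left out, the last holds). Time passes only in rows, so rows that do not move let the fingers close, or fill a call up. It gives the time, the measured TCP pose, the force, the opening and the grip force at its end, in the units of the state.
- r.read_state(): the state, without advancing time (a new reading comes with each control period).
- vision.camera(name): name is "side" or "top"; returns a dict with "color" (384x512x3 uint8, red, green, blue), "intrinsics" (3x3 intrinsics, pixels), "k1" (the pictures are not rectified: a ray, as slopes to the right and down, at radius r is drawn at 1 + k1 r^2 times it, then the intrinsics apply), "R" (3x3) and "t" (3): a world point X has camera coordinates R X + t. Camera axes: x right, y down, z forward; pixel columns grow to the right and rows downward; lengths in m; the calibration is good to about 2 mm. A picture is of the moment at which its call begins. There is no depth.
- r.close_job(): hands the job in; it is judged then, once.
The state is a dict: "time": time; "joint_positions": joint angles; "joint_vel": joint speeds; "joint_torque": joint torques, N m; "ee_pos": TCP position; "eef_rot": TCP orientation; "ft_force": force on the tool from outside, world axes, zero at the start; "torque": the same for the moment, N m; "width": finger opening in m; "grip_force": force on a finger pad.
Only numpy, scipy, OpenCV 4.12 (cv2) and the standard library are available. Lean on these libraries where they do the work, as an engineer would, in place of code of your own. Each camera call takes 0.05 s, during which the arm holds its last target. There are 200 camera calls.

## Working session

There is one attempt and no reset: what is moved stays moved. The work goes in short steps, Python scripts to look and compute and a tool call to move; the robot and the scene stay as the last step left them, time stands still between calls to the robot, and variables do not carry over. Pictures are saved under pics/ and viewed, at most 10 in all, crops included, and the job is handed in when it is done.

Besides the shell and the picture viewer there is one more tool, called after "Emit:" by a JSON object that holds its "api" and its "payload". drive_tool: Moves the arm, as the interface text tells. Its arguments: {"type":"object","properties":{"series":{"type":"array"},"hand":{"type":"number"},"newtons":{"type":"number"}},"required":["series"]}

```bash
mkdir -p pics; cat > h.py <<'E'
import numpy as np, cv2
from bench import r, vision
def snap(n,f):
    c=vision.camera(n); cv2.imwrite(f'pics/{f}.png',c['color'][:,:,::-1]); np.savez(f'pics/{f}.npz',**{k:c[k] for k in('intrinsics','k1','R','t','color')}); return c
def ray(c,u,v):
    K=np.array(c['intrinsics']);d=np.array([(u-K[0,2])/K[0,0],(v-K[1,2])/K[1,1]]);s=d.copy()
    for _ in range(20): s=d/(1+float(c['k1'])*(s@s))
    R=np.array(c['R']);return -R.T@np.array(c['t']),R.T@np.array([*s,1])
def plane(c,u,v,z):
    o,d=ray(c,u,v);return o+d*(z-o[2])/d[2]
def tri(c1,p1,c2,p2):
    o1,d1=ray(c1,*p1);o2,d2=ray(c2,*p2)
    s=np.linalg.lstsq(np.c_[d1,-d2],o2-o1,rcond=None)[0];a=o1+d1*s[0];b=o2+d2*s[1];return (a+b)/2,np.linalg.norm(a-b)
def proj(c,X):
    x=np.array(c['R'])@X+np.array(c['t']);s=x[:2]/x[2];s=s*(1+float(c['k1'])*(s@s));K=np.array(c['intrinsics']);return K[0,0]*s[0]+K[0,2],K[1,1]*s[1]+K[1,2]
E
python3 - <<'E'
from h import *
a=snap('top','t0');b=snap('side','s0')
for c in(a,b):print(-np.array(c['R']).T@np.array(c['t']),np.array(c['R'])[2])
print(r.read_state())
E
```

```text
[0.43529933 0.00756825 1.61181624] [ 0.08025768  0.01926328 -0.99658799]
[ 0.50709285 -1.04491211  1.30116159] [ 0.02359484  0.66418149 -0.74719893]
{'time': 0.1, 'joint_positions': array([ 1.2404165 ,  0.33279758, -0.06474672,  1.46087499,  0.02159914,
        1.34990324, -0.08847176]), 'joint_vel': array([ 4.79182923e-04, -1.53716824e-03, -8.40922321e-05, -1.54577449e-03,
        1.49152580e-03,  1.46771902e-04, -6.73223343e-05]), 'joint_torque': array([ 2.12276544e-03, -6.24550581e+01,  2.52297835e-02, -3.90721250e+01,
       -6.14346564e-02,  3.65349383e-02,  1.67198726e-05]), 'ee_pos': array([ 0.18925792, -0.59529205,  0.22983211]), 'eef_rot': array([ 9.88175055e-01,  1.53328554e-01, -1.20000233e-04, -6.32466570e-04]), 'ft_force': array([-0.1099603 ,  0.13795078,  0.50682502]), 'torque': array([-0.03193818, -0.04053788, -0.01035224]), 'grip_force': 0.0, 'width': 0.08678357513411211}
```

View pics/t0.png

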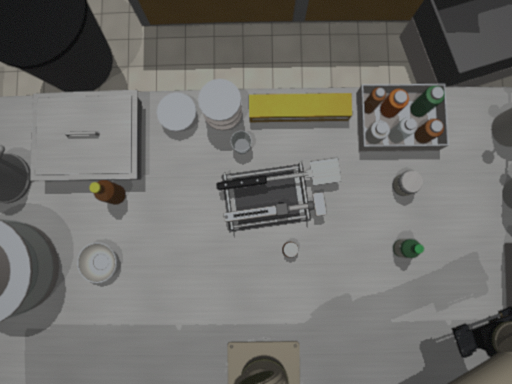

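View pics/s0.png

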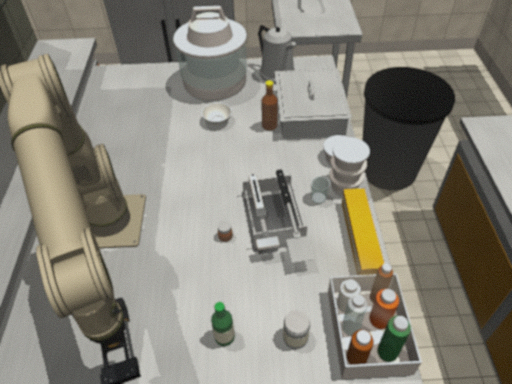

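The top view shows the brush in the near lane: white handle from (226,217) to (276,211), collar at about (282,209) and head at (319,203). The turner is in the far lane. The side view agrees, with the collar near (260,212) and the head at (267,243). I'll look at crops next.

```bash
python3 - <<'E'
from h import *
a=cv2.imread('pics/t0.png')[155:260,210:350];b=cv2.imread('pics/s0.png')[160:260,205:325]
a=cv2.resize(a,None,fx=5,fy=5,interpolation=2);b=cv2.resize(b,None,fx=5,fy=5,interpolation=2)
cv2.imwrite('pics/c1.png',a);cv2.imwrite('pics/c2.png',b)
E
```

```text
(no output)
```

View pics/c1.png

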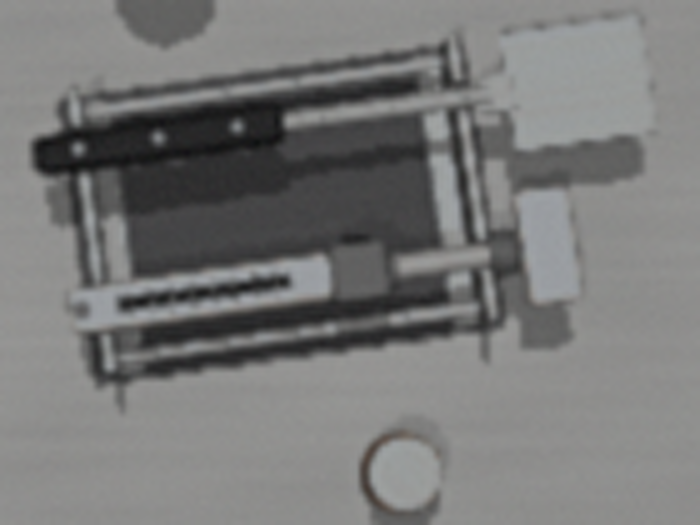

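View pics/c2.png

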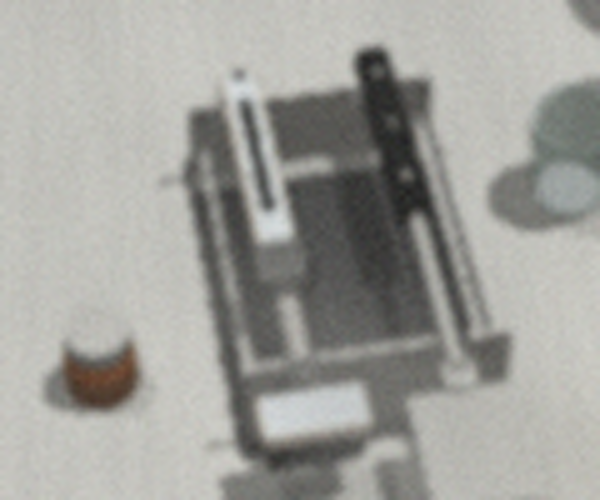

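In the crops the collar's top centre is at (360,270) in c1, with the black button on its upper side towards the turner. The head is at (549,246) and the tail at (75,310).

```bash
python3 - <<'E'
from h import *
c=np.load('pics/t0.npz');s=np.load('pics/s0.npz')
P=lambda x,y,z:plane(c,210+(x-2)/5,155+(y-2)/5,z)
co=P(360,270,.092);he=P(549,246,.085);ta=P(80,310,.09)
print(co,he,ta)
d=(ta-he)[:2];L=np.linalg.norm(d);d/=L;print(L,d,np.degrees(np.arctan2(d[1],d[0])),np.dot(co[:2]-he[:2],d), np.cross(d,co[:2]-he[:2]))
for X in(co,he,ta):
  u,v=proj(s,X);print((u-205)*5,(v-160)*5)
for n,x,y,z in(('jar',403,473,.062),('tum',165,10,.085)):print(n,P(x,y,z))
from scipy.spatial.transform import Rotation as R
print(R.from_quat(r.read_state()['eef_rot']).as_matrix())
E
```

```text
[ 0.53402462 -0.06163225  0.092     ] [ 0.54759244 -0.17955146  0.085     ] [0.51198158 0.11179953 0.09      ]
0.293519218387336 [-0.12132376  0.99261299] 96.96850695426672 0.11869423811591788 -0.0008388136034922482
270.18117012353684 257.6563428027458
300.7075418669069 406.7356120118518
227.75850091384555 74.07769922331894
jar [ 0.4082348  -0.08757581  0.062     ]
tum [0.69958902 0.05697971 0.085     ]
[[ 9.52980680e-01  3.03030754e-01 -4.31112843e-04]
 [ 3.03031057e-01 -9.52979909e-01  1.21317645e-03]
 [-4.32121035e-05 -1.28677430e-03 -9.99999171e-01]]<stdin>:6: DeprecationWarning: Arrays of 2-dimensional vectors are deprecated. Use arrays of 3-dimensional vectors instead. (deprecated in NumPy 2.0)
```

```bash
python3 - <<'E'
from h import *
c=np.load('pics/t0.npz');s=np.load('pics/s0.npz')
T=lambda x,y:(210+(x-2)/5,155+(y-2)/5)
S=lambda x,y:(205+(x-2)/5,160+(y-2)/5)
for n,a,b,z in(('head',(549,246),(315,408),.085),('tail',(80,310),(240,80),.09),('collar',(360,270),(279,252),.092)):
  print(n,tri(c,T(*a),s,S(*b)),plane(c,*T(*a),z),plane(s,*S(*b),z))
p=r.read_state()['ee_pos'];print(p)
E
```

```text
head (array([ 0.55155583, -0.1794837 ,  0.08452932]), np.float64(0.007842875102022251)) [ 0.54759244 -0.17955146  0.085     ] [ 0.55545683 -0.17946957  0.085     ]
tail (array([0.51575239, 0.11235051, 0.08446902]), np.float64(0.006982695922604932)) [0.51198158 0.11179953 0.09      ] [0.51918177 0.1074249  0.09      ]
collar (array([ 0.53616057, -0.0612103 ,  0.09890114]), np.float64(0.005162746835888205)) [ 0.53402462 -0.06163225  0.092     ] [ 0.5389202  -0.05531465  0.092     ]
[ 0.18925792 -0.59529205  0.22983211]
```

Emit:
{"api": "drive_tool", "payload": {"series": [[[0,0,3],0],[[0,0,3],0],[[1,2,2],4],[[2,3,0],5],[[2,3,0],5],[[2,3,0],5],[[2,3,0],5],[[2,3,0],5],[[2,3,0],5],[[2,3,0],5]], "hand": 0, "newtons": 20}}

```text
time: 1.35
ee_pos: [0.3405, -0.3638, 0.3106]
eef_rot: [0.879, 0.477, 0.0, 0.0]
ft_force: [0.4, 0.2, -0.4]
width: 0.0872
grip_force: 0.0
```

Emit:
{"api": "drive_tool", "payload": {"series": [[[2,3,0],5],[[2,3,0],5],[[2,3,0],5],[[2.5,4,0],5],[[2.5,4,0],5],[[2.5,4,0],5],[[2.5,4,0],5],[[2.5,3.5,0],5],[[1,2,-3],0.4],[[0,0,-3],0]]}}

```text
time: 2.6
ee_pos: [0.5353, -0.0568, 0.2498]
eef_rot: [0.66, 0.751, 0.001, -0.0]
ft_force: [-0.5, -0.3, 0.5]
width: 0.0867
grip_force: 0.0
```

```bash
cat > st.py <<'E'
from h import *
from scipy.spatial.transform import Rotation as R
s=r.read_state();m=R.from_quat(s['eef_rot']).as_matrix()
print(s['time'],s['ee_pos'].round(4),'yaw',np.degrees(np.arctan2(m[1,1],m[0,1])).round(2),'w',s['width'],s['grip_force'],s['ft_force'].round(2),s['torque'].round(2))
E
python3 st.py
```

```text
2.6 [ 0.5353 -0.0568  0.2498] yaw 7.42 w 0.08667697892384126 0.0 [-0.51 -0.26  0.53] [-0.01 -0.02 -0.01]
```

Emit:
{"api": "drive_tool", "payload": {"series": [[[0.2,-0.4,-2],-0.4],[[0,0,-2],0],[[0,0,-2],0],[[0,0,-2],0],[[0,0,-2],0],[[0,0,-2],0],[[0,0,0],0],[[0,0,0],0],[[0,0,0],0],[[0,0,0],0]]}}

```text
time: 3.85
ee_pos: [0.5367, -0.0646, 0.1312]
eef_rot: [0.665, 0.747, 0.0, 0.0]
ft_force: [-0.3, 0.2, -0.4]
width: 0.0872
grip_force: 0.0
```

```bash
python3 st.py; python3 - <<'E'
from h import *
snap('side','s1');snap('top','t1')
a=cv2.imread('pics/s1.png')[150:270,200:320];b=cv2.imread('pics/t1.png')[155:255,220:340]
z=np.vstack([a,b]) if 0 else np.hstack([cv2.resize(a,(400,400),interpolation=2),cv2.resize(b,(400,333),interpolation=2)[:333].copy() if 0 else cv2.copyMakeBorder(cv2.resize(b,(400,333),interpolation=2),0,67,0,0,0)])
cv2.imwrite('pics/c3.png',z)
E
```

```text
3.85 [ 0.5367 -0.0646  0.1312] yaw 6.64 w 0.087244499996302 0.0 [-0.32  0.2  -0.44] [-0.01 -0.11  0.04]
```

View pics/c3.png

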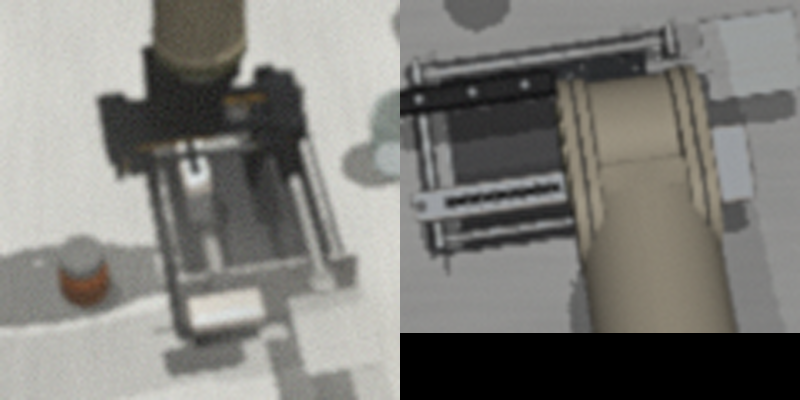

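```bash
python3 - <<'E'
from h import *
s=np.load('pics/s1.npz');p=r.read_state()['ee_pos']
y=np.array([np.cos(np.radians(6.64)),np.sin(np.radians(6.64)),0])
for d in(-.0585,-.0435,0,.0435,.0585):
  u,v=proj(s,p+d*y-[0,0,.008]);print(d,(u-220)*8,(v-165)*8)
print([((u-220)*8,(v-165)*8) for u,v in[proj(s,np.array([.537,-.061,.092]))]])
cv2.imwrite('pics/c4.png',cv2.resize(cv2.imread('pics/s1.png')[165:235,220:315],None,fx=8,fy=8,interpolation=2))
E
```

```text
-0.0585 176.72202954904424 349.9526477310974
-0.0435 212.89182439989258 344.8970372625927
0 317.3837242683926 330.2913770335092
0.0435 421.2828532278695 315.768027708546
0.0585 456.97335536377113 310.778970785773
[(np.float64(319.31442175920165), np.float64(370.72620640004516))]
```

View pics/c4.png

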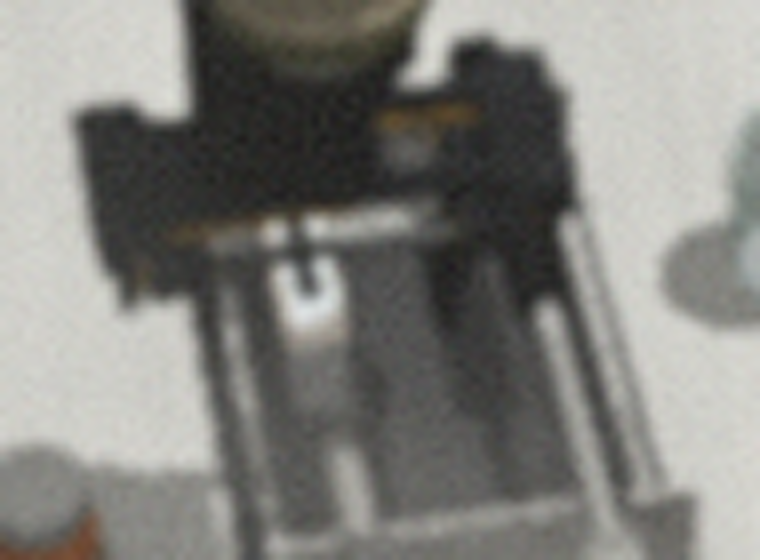

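Emit:
{"api": "drive_tool", "payload": {"series": [[[0,0.3,-1],0.3],[[0,0,-1],0],[[0,0,-1],0],[[0,0,-1],0],[[0,0,-1],0],[[0,0,-1],0],[[0,0,-0.7],0],[[0,0,0],0],[[0,0,0],0],[[0,0,0],0]]}}

```text
time: 5.2
ee_pos: [0.5367, -0.0617, 0.064]
eef_rot: [0.663, 0.749, 0.0, 0.0]
ft_force: [-0.5, 0.2, -0.1]
width: 0.0872
grip_force: 0.0
```

Emit:
{"api": "drive_tool", "payload": {"series": [[[0,0,0],0],[[0,0,0],0],[[0,0,0],0],[[0,0,0],0],[[0,0,0],0],[[0,0,0],0],[[0,0,0],0],[[0,0,0],0],[[0,0,0],0],[[0,0,0],0]], "hand": 1, "newtons": 12}}

```text
time: 6.45
ee_pos: [0.5364, -0.0616, 0.0636]
eef_rot: [0.663, 0.749, 0.0, 0.0]
ft_force: [0.6, -0.5, 0.6]
width: 0.0362
grip_force: 12.0
```

```bash
python3 st.py
```

```text
6.45 [ 0.5364 -0.0616  0.0636] yaw 6.94 w 0.03615117487301756 11.992300441067616 [ 0.55 -0.5   0.59] [ 0.15 -0.14  0.04]
```

Emit:
{"api": "drive_tool", "payload": {"series": [[[0,0,0],0],[[-0.1,0.8,0],0],[[-0.1,0.8,0],0],[[-0.1,0.9,0],0],[[-0.1,0.9,0],0],[[-0.1,0.9,0],0],[[-0.1,0.9,0],0],[[-0.1,0.9,0],0],[[-0.1,0.8,0],0],[[0,0,0],0]], "newtons": 20}}

```text
time: 7.7
ee_pos: [0.5283, 0.009, 0.0636]
eef_rot: [0.662, 0.749, 0.001, -0.0]
ft_force: [-2.4, 2.4, 3.6]
width: 0.0357
grip_force: 20.0
```

```bash
python3 st.py; python3 - <<'E'
from h import *
snap('side','s2');snap('top','t2')
z=np.hstack([cv2.resize(cv2.imread('pics/s2.png')[150:270,200:320],(400,400),interpolation=2),cv2.resize(cv2.imread('pics/t2.png')[145:265,220:340],(400,400),interpolation=2)])
cv2.imwrite('pics/c5.png',z)
E
```

```text
7.7 [0.5283 0.009  0.0636] yaw 7.02 w 0.03565761463865394 19.981342317346567 [-2.39  2.43  3.6 ] [ 0.38  0.45 -0.12]
```

View pics/c5.png

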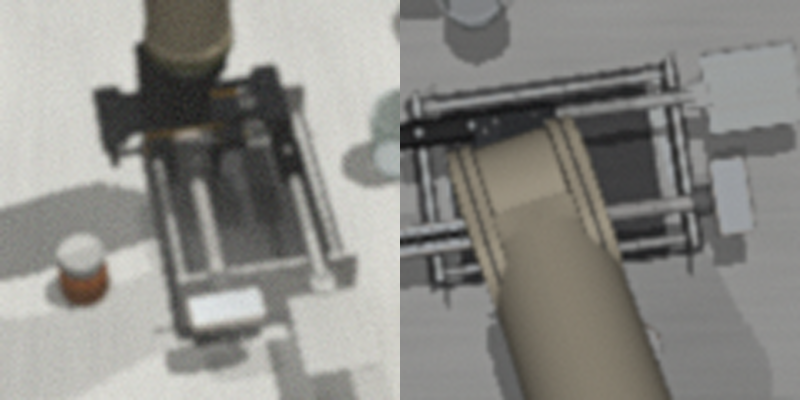

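Emit:
{"api": "drive_tool", "payload": {"series": [[[0,0,0],0],[[0,0,0],0],[[0,0,0],0],[[0,0,0],0],[[0,0,0],0],[[-0.1,0.9,0],0],[[-0.1,0.9,0],0],[[-0.1,0.9,0],0],[[-0.1,0.6,0],0],[[0,0,0],0]], "hand": 0.25}}

```text
time: 9.05
ee_pos: [0.5243, 0.041, 0.0636]
eef_rot: [0.663, 0.749, 0.0, 0.0]
ft_force: [0.5, -0.0, 1.2]
width: 0.0654
grip_force: 0.0
```

Emit:
{"api": "drive_tool", "payload": {"series": [[[0,0,0],0],[[0,0,0],0],[[0,0,0],0],[[0,0,0],0],[[0,0,0],0],[[0,0,0],0],[[0,0,0],0],[[0,0,0],0],[[0,0,0],0],[[0,0,0],0]], "hand": 1, "newtons": 20}}

```text
time: 10.3
ee_pos: [0.5243, 0.0403, 0.0636]
eef_rot: [0.663, 0.749, -0.0, 0.0]
ft_force: [-0.7, -0.5, -0.9]
width: 0.0277
grip_force: 20.0
```

```bash
python3 st.py
```

```text
10.3 [0.5243 0.0403 0.0636] yaw 6.93 w 0.027748382916615896 19.998428653925657 [-0.75 -0.45 -0.87] [-0.15 -0.06 -0.03]
```

Emit:
{"api": "drive_tool", "payload": {"series": [[[-0.1,0.5,0],0],[[-0.1,0.5,0],0],[[0,0.5,0],0],[[-0.1,0.5,0],0],[[0,0.3,0],0],[[0,0.2,0],0],[[0,0.2,0],0],[[0,0.2,0],0],[[0,0,0],0],[[0,0,0],0]]}}

```text
time: 11.55
ee_pos: [0.5213, 0.0696, 0.0636]
eef_rot: [0.663, 0.749, 0.0, -0.0]
ft_force: [-0.7, -1.2, 1.1]
width: 0.0279
grip_force: 20.0
```

```bash
python3 st.py
```

```text
11.55 [0.5213 0.0696 0.0636] yaw 6.94 w 0.02786294116240966 20.005191899836063 [-0.74 -1.23  1.1 ] [-0.33 -0.01 -0.16]
```

Drawn to about 0.100 now. I'll creep on until the notch stops it.

Emit:
{"api": "drive_tool", "payload": {"series": [[[0,0.1,0],0],[[0,0.1,0],0],[[0,0.1,0],0],[[0,0.1,0],0],[[0,0,0],0],[[0,0,0],0],[[0,0,0],0],[[0,0,0],0],[[0,0,0],0],[[0,0,0],0]]}}

```text
time: 12.8
ee_pos: [0.5214, 0.0722, 0.0635]
eef_rot: [0.663, 0.748, -0.001, 0.0]
ft_force: [-0.7, -7.0, 2.4]
width: 0.0277
grip_force: 20.0
```

```bash
python3 st.py
```

```text
12.8 [0.5214 0.0722 0.0635] yaw 6.88 w 0.027719688024525346 20.009636585600674 [-0.73 -7.04  2.44] [-1.48  0.13 -0.2 ]
```

Emit:
{"api": "drive_tool", "payload": {"series": [[[0,-0.1,0],0],[[0,-0.1,0],0],[[0,0,0],0],[[0,0,0],0],[[0,0,0],0],[[0,0,0.2],0],[[0,0,0.3],0],[[0,0,0.5],0],[[0,0,0.5],0],[[0,0,0.5],0]], "newtons": 50}}

```text
time: 14.05
ee_pos: [0.5215, 0.0713, 0.084]
eef_rot: [0.663, 0.749, 0.0, 0.0]
ft_force: [0.5, 0.4, -1.5]
width: 0.0274
grip_force: 50.0
```

Emit:
{"api": "drive_tool", "payload": {"series": [[[0,0,1],0],[[0,0,1],0],[[0,0,1.5],0],[[0,0,1.5],0],[[0,0,1.5],0],[[0,0,1.5],0],[[0,0,1.5],0],[[0,0,1.5],0],[[0,0,0.8],0],[[0,0,0.4],0]]}}

```text
time: 15.3
ee_pos: [0.5214, 0.0713, 0.206]
eef_rot: [0.663, 0.749, 0.0, 0.0]
ft_force: [0.1, 0.4, -2.2]
width: 0.0277
grip_force: 50.0
```

Emit:
{"api": "drive_tool", "payload": {"series": [[[0,0,0.2],0],[[0,0,0],0],[[0,0,0],0],[[0,0,0],0],[[0,0,0],0],[[0,0,0],0],[[0,0,0],0],[[0,0,0],0],[[0,0,0],0],[[0,0,0],0]]}}

```text
time: 16.55
ee_pos: [0.5214, 0.0714, 0.2076]
eef_rot: [0.663, 0.749, 0.0, 0.0]
ft_force: [0.5, 0.2, -1.1]
width: 0.0274
grip_force: 50.0
```

```bash
python3 st.py; python3 - <<'E'
from h import *
snap('side','s3');snap('top','t3')
z=np.hstack([cv2.resize(cv2.imread('pics/s3.png')[110:260,190:310],(400,500),interpolation=2),cv2.resize(cv2.imread('pics/t3.png')[130:280,210:330],(400,500),interpolation=2)])
cv2.imwrite('pics/c6.png',z)
E
```

```text
16.55 [0.5214 0.0714 0.2076] yaw 6.94 w 0.027444007464469893 49.99827194027603 [ 0.49  0.23 -1.12] [ 0.17 -0.07 -0.  ]
```

View pics/c6.png

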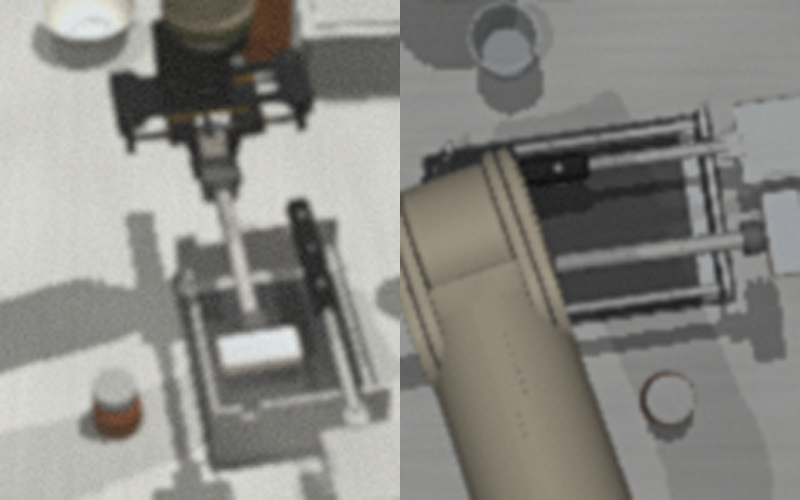

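The brush is clear of the rest and extended. The head's top is at about (259,345) in the left panel and the collar at (220,175), with a dark button on its right side. Next I'll check extension, level and button.

```bash
python3 - <<'E'
from h import *
z=np.hstack([cv2.resize(cv2.imread('pics/s3.png')[140:225,235:285],(353,600),interpolation=2),cv2.resize(cv2.imread('pics/t3.png')[180:225,305:345],(440,495),interpolation=2)[:].copy() if 0 else cv2.copyMakeBorder(cv2.resize(cv2.imread('pics/t3.png')[180:225,305:345],(440,495),interpolation=2),0,105,0,0,0)])
cv2.imwrite('pics/c7.png',z)
E
```

```text
(no output)
```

View pics/c7.png

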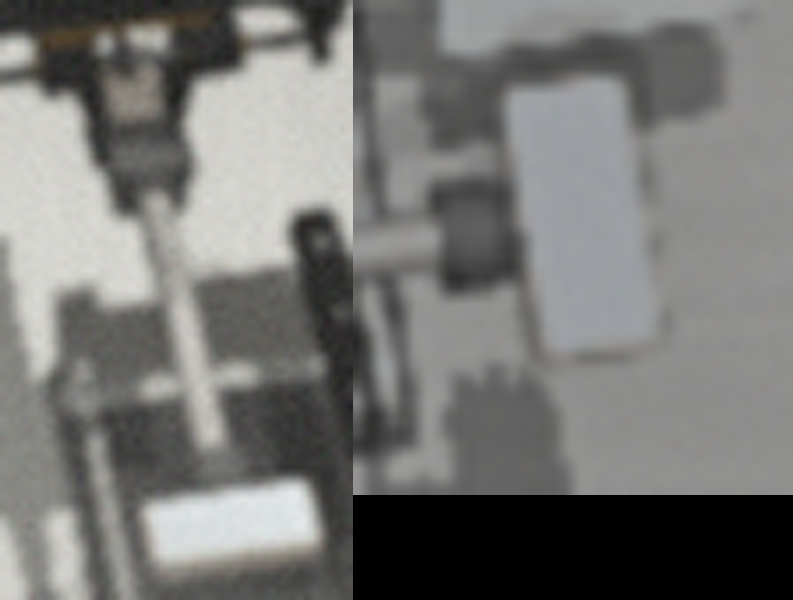

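```bash
python3 - <<'E'
from h import *
c=np.load('pics/t3.npz');s=np.load('pics/s3.npz')
h,e=tri(c,(325.4,199),s,(267.5,212));print(h,e)
p=r.read_state()['ee_pos'];d=np.array([-.1213,.9926])
print('head->tcp',(p[:2]-h[:2])@d,'axis z at head',h[2]-.010,'at grip',p[2]+.011)
f=plane(s,255.3,163.3,p[2]+.011+.017);print('collar front',f,(f[:2]-h[:2])@d, 'expect at .10:',.119+.1-.018)
E
```

```text
[ 0.5529499  -0.17872757  0.23147134] 0.005739647019491142
head->tcp 0.25207494689449467 axis z at head 0.2214713388828662 at grip 0.21858953553368715
collar front [0.52865686 0.02320301 0.23558954] 0.20338304142890912 expect at .10: 0.201
```

```bash
python3 -c "
from bench import r
print(r.close_job())"
```

```text
the job is handed in; nothing more can be done
None
```

I drew the brush to the second stop and lifted it about 14 cm clear of the rest, held level and still, and handed the job in at about 17 s. I did not see the button spring out: I take the lock as engaged because the pull met about 7 N at the stop and the measured extension was about 0.10 m.

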